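# Weigh a lunch tin on the kitchen balance

## Task

One of the three lunch tins stands on the kitchen balance: find its weight by loading the empty pan with brass weights (500, 200 and 100 g) until the beam comes to rest level. Leave the tin on its pan. Any weight that is not part of the answer must end standing upright on the grinding slab or on the stone shelf, clear of the balance, and the roller stone, pickle jar, mug, scoop and other tins stay where they are.

Things in the scene. Friction and masses are not known exactly. Their poses are not given: they have to be found in the camera images.
- scale: Grey two-pan counter balance, fixed to the shelf. Origin on the stone under its middle. Its y axis runs along the beam: the empty pan is 110 mm along +y, the tin's pan 110 mm along -y. Foot 80 x 190 mm, 44 mm high; two thin posts at the middle reach 82 mm, with a thin index mark to 112 mm above the stone, beside which stands the beam's pointer. It may stand at any yaw.
- beam (a joint): Tilt of the beam, rad. 0 is level; positive when the empty pan (point pan_a_top) is the higher and the tin's pan the lower. Starts at about +0.14, its stop; the stops are at +-0.14 and a light spring makes the tilt grow with the difference between the pans: 100 g tilts it about 0.09 rad, 200 g or more take it to a stop; it settles in about 1 s. Equal loads bring it to 0. Where on its pan a load stands makes no difference.
- pan_a_top (a point): Centre of the upper face of the loading pan, empty at the start: a flat steel disc 120 mm across, 4 mm thick, without rim. Its face stands 98 mm above the stone when the beam is level and moves 15 mm up or down with the beam, always staying horizontal. Axes as body scale.
- pan_b_top (a point): Centre of the upper face of the other pan (same size), on which one lunch tin stands.
- w500_c (a point): 500 g brass weight, the largest: upright cylinder 40 mm in diameter and 44 mm high with a knob of 24 mm diameter on top, 62 mm high in all. The point is on its axis, half-way up (31 mm above its underside); z is its axis. The three weights stand on the slab in a row beside the roller, in any order.
- w200_c (a point): 200 g brass weight: cylinder 30 mm in diameter and 31 mm high with a knob of 18 mm diameter, 44 mm high in all. Point on the axis 22 mm above its underside.
- w100_c (a point): 100 g brass weight, the smallest: cylinder 24 mm in diameter and 24 mm high with a knob of 14 mm diameter, 34 mm high in all. Point on the axis 17 mm above its underside.
- slab: Dark stone grinding slab, fixed, 180 mm (its x) by 260 mm (its y) by 40 mm high; origin on the shelf under its middle.
- roller_c (a point): Roller stone lying on the slab, dark, 50 mm wide (its x), 180 mm long (its y), 48 mm high; point at its centre.
- jar_c (a point): Closed ceramic pickle jar, 88 mm in diameter, 136 mm high; point on the axis, half-way up.
- mug_c (a point): Red plastic mug, 76 mm in diameter, 88 mm high, handle towards its +y; point on the axis, half-way up.
- scoop_c (a point): Wooden scoop lying on the shelf, 160 mm long (its y: handle to -y) and 50 mm wide, 24 mm high; point 10 mm above the shelf, where handle and scoop meet.
- tin_1_c (a point): One of three closed steel lunch tins that look alike, 90 mm in diameter, 62 mm high; point on the axis, half-way up. One, by chance, stands on the balance's pan, the others on a stone step (110 mm wide in x, 83 mm high) behind. By their contents one weighs 300, one 700 and one 800 g, which cannot be seen.
- tin_2_c (a point): One of three closed steel lunch tins that look alike, 90 mm in diameter, 62 mm high; point on the axis, half-way up. One, by chance, stands on the balance's pan, the others on a stone step (110 mm wide in x, 83 mm high) behind. By their contents one weighs 300, one 700 and one 800 g, which cannot be seen.
- tin_3_c (a point): One of three closed steel lunch tins that look alike, 90 mm in diameter, 62 mm high; point on the axis, half-way up. One, by chance, stands on the balance's pan, the others on a stone step (110 mm wide in x, 83 mm high) behind. By their contents one weighs 300, one 700 and one 800 g, which cannot be seen.
Things that resemble listed ones, but are neither listed nor needed, are in the scene too. Leave any blue or purple look-alike of the part that bears w500_c alone.

How it is judged:
At the end, for the whole second after the job is handed in: Beam at rest, level within 0.03 rad; each weight upright (0.2 rad), on the loading pan (axis within 60 mm of its centre) or on slab or shelf over 75 mm from both pans' centres; tins within 45 mm of their start (the weighed one rises), roller, jar, mug, scoop within 30 mm (value of joint beam between -0.03 and 0.03 rad and velocity of joint beam between -0.05 and 0.05 rad/s and angle between each of w500_c, w200_c, w100_c's own z axis and vertical below 0.2 rad and ((horizontal distance between w500_c and pan_a_top below 0.06 m and z of w500_c in the frame of pan_a_top between 0.025 and 0.037 m) or (horizontal distance between w500_c and pan_a_top above 0.075 m and horizontal distance between w500_c and pan_b_top above 0.075 m and height (world z) of w500_c between 0.025 and 0.077 m)) and ((horizontal distance between w200_c and pan_a_top below 0.06 m and z of w200_c in the frame of pan_a_top between 0.016 and 0.028 m) or (horizontal distance between w200_c and pan_a_top above 0.075 m and horizontal distance between w200_c and pan_b_top above 0.075 m and height (world z) of w200_c between 0.016 and 0.068 m)) and ((horizontal distance between w100_c and pan_a_top below 0.06 m and z of w100_c in the frame of pan_a_top between 0.011 and 0.023 m) or (horizontal distance between w100_c and pan_a_top above 0.075 m and horizontal distance between w100_c and pan_b_top above 0.075 m and height (world z) of w100_c between 0.011 and 0.063 m)) and distance of each of tin_1_c, tin_2_c, tin_3_c from where it was at the start of the episode below 0.045 m and distance of each of roller_c, jar_c, mug_c, scoop_c from where it was at the start of the episode below 0.03 m); the robot touches nothing.
It fails at once if the roller stone is shoved more than 30 mm or tipped (distance of roller_c from where it was at the start of the episode above 0.03 m or angle between roller_c's own z axis and vertical above 0.35 rad).
It fails at once if the pickle jar is shoved more than 30 mm or tipped (distance of jar_c from where it was at the start of the episode above 0.03 m or angle between jar_c's own z axis and vertical above 0.35 rad).
It fails at once if the mug is shoved more than 30 mm or tipped (distance of mug_c from where it was at the start of the episode above 0.03 m or angle between mug_c's own z axis and vertical above 0.35 rad).
It fails at once if the scoop is shoved more than 30 mm or tipped (distance of scoop_c from where it was at the start of the episode above 0.03 m or angle between scoop_c's own z axis and vertical above 0.35 rad).
It fails at once if a lunch tin is taken away (moved more than 50 mm) or tipped (distance of any of tin_1_c, tin_2_c, tin_3_c from where it was at the start of the episode above 0.05 m or angle between any of tin_1_c, tin_2_c, tin_3_c's own z axis and vertical above 0.35 rad).
It also fails if it takes over 67 s, if anything falls off the work surface, if the arm or the gripper's body presses on something with over 40 N, if the wrist force passes 120 N, or if a joint passes its speed limit or range.

## Robot

A 7-joint arm with a two-finger parallel gripper is mounted at the origin on the work surface. World frame = base frame: x ahead of the robot, y to its left, z up, the work surface at z = 0. Lengths are in m, angles in rad, forces in N, time in s.
With the tool pointing down it reaches from about 0.4 to 0.925 m from the base axis. Payload 5.6 kg.
Tool frame: the origin (TCP) lies at the very end of the fingers, on their centre line; the grasp point (between the pads) lies 19 mm behind it (r.grip_point_offset is the distance from the TCP to the grasp point, in m); z points along the fingers, y is the line along which they close (so a half turn about z gives the same grasp; the last joint's range is limited). The gripper opens to 85 mm and grips with 20 to 120 N. Pads are 22 mm wide; open, the fingers measure 114 mm over their backs; the gripper's body (76 mm by 85 mm) begins 54 mm behind the grasp point. The pads swing forward as they close: fully open they stand 13 mm farther back than shut.
Start: joints at [-1.175, 0.468, -0.012, 1.603, 0.006, 1.071, -0.056], TCP at [0.276, 0.588, 0.231] pointing down, gripper open.
Joint ranges: [-2.53, 2.53], [-0.31, 2.02], [-1.57, 1.55], [0.28, 2.44], [-1.29, 4.43], [0.15, 1.84], [-2.92, 2.92]. Speed limits (rad/s): [2.57, 2.57, 3.14, 3.14, 3.14, 3.14, 3.14].

## Interface

Orientations are given as a unit quaternion [w, x, y, z].
In Python, from bench import sense, cams, order, r gives the robot as it stands.
- The arm moves only by the tool move_arm, never from a script. Its argument "motion" is a list of rows, each a list of 7 numbers: the shift along the tool's x, y, z each as a share of 0.5 m, from -1 to 1, then the turn, a rotation vector about the tool's x, y, z each as a share of pi rad, from -1 to 1, then the closure, from 0 (fully open) to 1 (shut). A call has 1 to 10 rows; each row is the pose to reach, as a shift and turn from the pose commanded when the call began, along the tool's axes at that moment, turning the shorter way round; what a row does not reach only later rows make up. A row lasts 1/12 s, in which the tool goes at most 41.7 mm and 7.16 degrees, less where a joint would pass 70% of its speed; a pose out of reach is approached as far as the arm can. A call with a number of a shift or a turn outside -1 to 1 is refused whole. A call with a gripper value outside its range is refused whole. The fingers move at their own pace and stop on an object; "grip_force" is the grip in N (left out, the last holds). Time passes only in rows, so rows that repeat a pose let the fingers close. It gives the time, the measured TCP pose, the force, the opening and the grip force at its end, in the units of the state.
- sense(): the state, without advancing time (a new reading comes with each control period).
- cams.camera(name): name is "scene" or "top"; returns a dict with "image" (480x640x3 uint8, blue, green, red), "depth" (480x640 float32, m along the optical axis (not along the pixel's ray), 0 where there is no reading), "mtx" (3x3 intrinsics, pixels), "R" (3x3) and "t" (3): a world point X has camera coordinates R X + t. Camera axes: x right, y down, z forward; pixel columns grow to the right and rows downward; lengths in m; the calibration is good to about 2 mm. A picture is of the moment at which its call begins.
- order.sign_off(): hands the job in; it is judged then, once.
The state is a dict: "t": time; "joint_pos": joint angles; "qvel": joint speeds; "joint_torque": joint torques, N m; "tcp_pos": TCP position; "ee_rot": TCP orientation; "contact_force": force on the tool from outside, world axes, zero at the start; "torque": the same for the moment, N m; "finger_gap": finger opening in m; "gripper_force": force on a finger pad.
Only numpy, scipy, OpenCV 4.12 (cv2) and the standard library are available. Lean on these libraries where they do the work, as an engineer would, in place of code of your own. Each camera call takes 0.05 s, during which the arm holds its last target. There are 200 camera calls.

## Working session

There is one attempt and no reset: what is moved stays moved. The work goes in short steps, Python scripts to look and compute and a tool call to move; the robot and the scene stay as the last step left them, time stands still between calls to the robot, and variables do not carry over. Pictures are saved under pics/ and viewed, at most 10 in all, crops included, and the job is handed in when it is done.

Besides the shell and the picture viewer there is one more tool, called after "Request:" by a JSON object that holds its "fn" and its "kwargs", one argument or row to a line. move_arm: Moves the arm, as the interface text tells. Shift numbers are shares of 0.5 m and turn numbers shares of pi rad, none past 1 either way. Its arguments: {"type":"object","properties":{"motion":{"type":"array"},"grip_force":{"type":"number"}},"required":["motion"]}

```bash
mkdir -p pics; python3 - <<'E'
from bench import sense,cams,order,r
import cv2,numpy as np
s=sense();print({k:np.round(v,3).tolist() for k,v in s.items()},r.grip_point_offset)
for n in("scene","top"):
    c=cams.camera(n);cv2.imwrite(f"pics/{n}0.png",c["image"]);np.savez(f"{n}0.npz",**c)
    print(n,np.round(-c["R"].T@c["t"],3),c["mtx"][0,0],np.round(c["R"],2).tolist())
E
```

```text
{'t': 0.0, 'joint_pos': [-1.175, 0.468, -0.012, 1.604, 0.006, 1.071, -0.056], 'qvel': [-0.001, -0.001, 0.001, -0.0, -0.0, 0.001, -0.0], 'joint_torque': [0.0, -53.24, 0.021, -25.13, 0.011, 0.008, 0.0], 'tcp_pos': [0.276, 0.588, 0.23], 'ee_rot': [-0.0, 0.218, 0.976, -0.001], 'contact_force': [0.583, 0.149, -0.745], 'torque': [-0.009, 0.02, -0.018], 'gripper_force': 0.0, 'finger_gap': 0.085} 0.0187
scene [1.232 0.283 0.686] 496.6405263238397 [[-0.49, 0.87, 0.01], [0.5, 0.3, -0.81], [-0.71, -0.39, -0.59]]
top [ 0.338 -0.11   1.367] 564.0458923379172 [[0.02, -1.0, 0.01], [-0.99, -0.02, -0.16], [0.16, -0.01, -0.99]]
```

View pics/scene0.png

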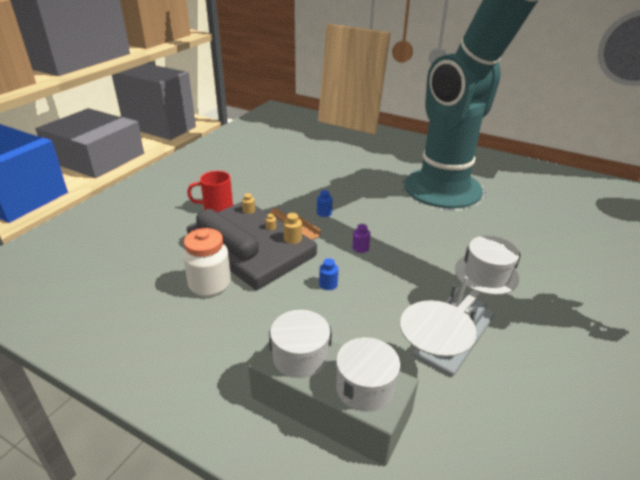

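View pics/top0.png

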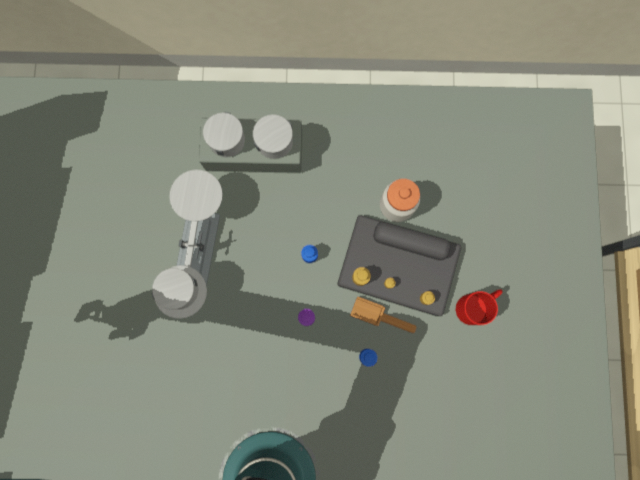

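The scene view shows three brass weights on the slab: (292,229), (271,222) and (248,204). In the top view they are at (362,276), (390,283) and (428,298). The empty pan is at (196,196) and the tin's pan at (180,292). The blue and purple look-alikes at (310,254), (368,357) and (307,317) are not brass and stand off the slab, so I leave them alone. Next I'll take an enlarged crop and measure from both views.

```bash
cat > h.py <<'E'
import numpy as np,cv2
def ld(n): return dict(np.load(n))
def pts(c):
    d=c["depth"];v,u=np.indices(d.shape);K=c["mtx"]
    P=np.stack([(u-K[0,2])/K[0,0]*d,(v-K[1,2])/K[1,1]*d,d],-1)
    return (P-c["t"])@c["R"]
def proj(c,X):
    p=c["mtx"]@(c["R"]@np.array(X)+c["t"]);return p[:2]/p[2]
def mask(c,lo,hi):
    return cv2.inRange(cv2.cvtColor(c["image"],cv2.COLOR_BGR2HSV),lo,hi)
E
python3 - <<'E'
from h import *
t=ld("top0.npz");s=ld("scene0.npz")
a=cv2.resize(t["image"][200:350,320:480],None,fx=3.5,fy=3.5,interpolation=2)
b=cv2.resize(s["image"][180:260,220:320],None,fx=2.4,fy=2.4*1,interpolation=2)
o=np.zeros((525,800,3),np.uint8);o[:,:560]=a;o[:192,560:]=b;cv2.imwrite("pics/crop1.png",o)
for n,c in(("top",t),("scene",s)):
    P=pts(c)
    m=mask(c,(15,120,100),(32,255,255))
    k,l,st,ce=cv2.connectedComponentsWithStats(m)
    for i in range(1,k):
        if st[i,4]<25: continue
        q=P[(l==i)&(c["depth"]>0)]
        if len(q): print(n,"brass",ce[i].round(1),st[i,4],np.median(q,0).round(3),"zmax",np.percentile(q[:,2],[5,50,97]).round(3), "bbox mid",((q.min(0)+q.max(0))/2).round(3))
P=pts(t)
for nm,(u,v) in dict(panA=(196,196),tinB=(176,288),slab=(400,262),slab2=(350,260),w5=(362,276),w1=(390,283),w2=(428,298),roller=(412,240),tinL=(223,132),tinR=(272,134),jar=(403,195),shelf=(260,260),footc=(185,244)).items():
    print(nm,np.median(P[v-1:v+2,u-1:u+2].reshape(-1,3),0).round(3))
# pan disc: points at pan height near
z=P[...,2];v,u=np.indices(z.shape)
for nm,(uc,vc) in dict(A=(196,196),B=(180,292)).items():
    near=(np.hypot(u-uc,v-vc)<40)
    q=P[near&(z>.06)&(z<.20)];print(nm,np.histogram(q[:,2],bins=np.arange(.06,.21,.01))[0])
m=(np.hypot(u-196,v-196)<34)&(z>.095)&(z<.125);q=P[m];print("panA c",cv2.minEnclosingCircle(q[:,:2].astype(np.float32)),q.mean(0))
E
```

```text
top brass [361.2 276. ] 257 [ 0.463 -0.202  0.086] zmax [0.066 0.086 0.104] bbox mid [ 0.468 -0.203  0.073]
top brass [638.5 281.6] 47 [ 0.529 -1.211 -0.574] zmax [-0.59  -0.574 -0.566] bbox mid [ 0.521 -1.214 -0.581]
top brass [389.5 282.6] 91 [ 0.452 -0.269  0.065] zmax [0.046 0.065 0.075] bbox mid [ 0.454 -0.271  0.055]
top brass [427.2 297.6] 157 [ 0.419 -0.355  0.072] zmax [0.047 0.072 0.086] bbox mid [ 0.421 -0.357  0.061]
top brass [376.1 314.1] 842 [ 0.381 -0.237  0.009] zmax [0.002 0.009 0.024] bbox mid [ 0.382 -0.26   0.011]
scene brass [248.1 203.8] 170 [ 0.43  -0.349  0.062] zmax [0.043 0.062 0.081] bbox mid [ 0.425 -0.352  0.06 ]
scene brass [270.8 220.9] 136 [ 0.459 -0.265  0.057] zmax [0.004 0.057 0.07 ] bbox mid [ 0.414 -0.294  0.034]
scene brass [292.7 227.7] 475 [ 0.477 -0.195  0.073] zmax [0.012 0.073 0.098] bbox mid [ 0.405 -0.24   0.047]
panA [0.637 0.177 0.114]
tinB [0.426 0.203 0.144]
slab [ 0.504 -0.298  0.039]
slab2 [ 0.506 -0.179  0.041]
w5 [ 0.463 -0.203  0.102]
w1 [ 0.451 -0.27   0.073]
w2 [ 0.417 -0.355  0.084]
roller [ 0.549 -0.318  0.089]
tinL [0.78  0.117 0.144]
tinR [0.777 0.006 0.145]
jar [ 0.644 -0.292  0.134]
shelf [ 0.508  0.038 -0.001]
footc [0.533 0.206 0.071]
A [  25  107   88    2  174 1942    3    0    0    0    0    0    0    0]
B [  68  166  622   25   35   24   20  380 1001    0    0    0    0    0]
panA c ((0.6400863528251648, 0.17701102793216705), 0.06085480377078056) [0.63875662 0.17746393 0.11342147]
```

View pics/crop1.png

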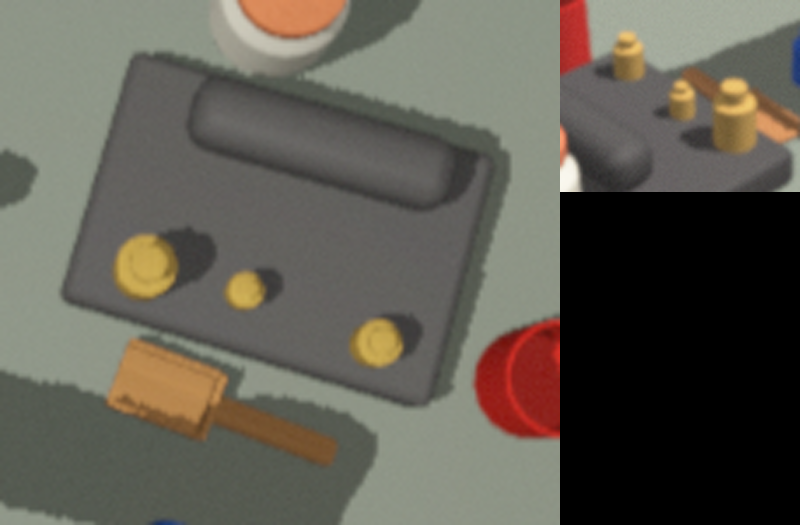

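The weights measure as w500 (0.465,-0.202, top 0.102), w100 (0.453,-0.270, top 0.073) and w200 (0.419,-0.356, top 0.084). They stand on slab z of about 0.04, which fits the stated heights. Pan A is at (0.639,0.177,0.1135). I'll load the 200 g first, because it separates all three cases. The first move swings the arm around with the tool yawed along the slab's x.

Request:
{"fn": "move_arm", "kwargs": {
  "motion": [
    [-0.784,-0.379,0,0,0,0.45,0.3],
    [-0.784,-0.379,0,0,0,0.45,0.3],
    [-0.784,-0.379,0,0,0,0.45,0.3],
    [-0.784,-0.379,0,0,0,0.45,0.3],
    [-0.784,-0.379,0,0,0,0.45,0.3],
    [-0.784,-0.379,0,0,0,0.45,0.3],
    [-0.784,-0.379,0,0,0,0.45,0.3],
    [-0.784,-0.379,0,0,0,0.45,0.3],
    [-0.784,-0.379,0,0,0,0.45,0.3],
    [-0.784,-0.379,0,0,0,0.45,0.3]
  ]
}}

```text
t: 0.93
tcp_pos: [0.5394, 0.263, 0.2312]
ee_rot: [-0.0, 0.75, 0.662, -0.0]
contact_force: [0.5, 1.1, 0.3]
finger_gap: 0.0598
gripper_force: 0.0
```

```bash
cat > go.py <<'E'
import sys,numpy as np
from scipy.spatial.transform import Rotation as Ro
from bench import sense
s=sense();R=Ro.from_quat(s["ee_rot"],scalar_first=True)
a=list(map(float,sys.argv[1:])) # x y z [yaw of tool y, deg]
yaw=np.radians(a[3] if len(a)>3 else -16)
y=np.array([np.cos(yaw),np.sin(yaw),0]);z=np.array([0,0,-1.]);T=Ro.from_matrix(np.c_[np.cross(y,z),y,z])
d=np.array(a[:3])-s["tcp_pos"];tv=(R.inv()*T).as_rotvec()
print("t",round(s["t"],2),"tcp",np.round(s["tcp_pos"],3),"q",np.round(s["joint_pos"],2),"\nshift",np.round(R.inv().apply(d)/.5,3),"turn",np.round(tv/np.pi,3),"rows",np.linalg.norm(d)/.0417,np.linalg.norm(tv)/.125,"F",np.round(s["contact_force"],1),"gap",round(s["finger_gap"],4))
E
python3 go.py .419 -.356 .2
```

```text
t 0.93 tcp [0.539 0.263 0.231] q [-0.79  0.39  0.37  1.75 -0.16  1.03 -0.49] 
shift [-1.258 -0.086  0.062] turn [-0.     0.     0.049] rows 15.141492484139741 1.241179824627216 F [0.5 1.1 0.3] gap 0.0598
```

Request:
{"fn": "move_arm", "kwargs": {
  "motion": [
    [-0.8,-0.055,0,0,0,0.049,0.3],
    [-0.8,-0.055,0,0,0,0.049,0.3],
    [-0.8,-0.055,0,0,0,0.049,0.3],
    [-0.8,-0.055,0,0,0,0.049,0.3],
    [-0.8,-0.055,0,0,0,0.049,0.3],
    [-0.8,-0.055,0,0,0,0.049,0.3],
    [-0.8,-0.055,0,0,0,0.049,0.3],
    [-0.8,-0.055,0,0,0,0.049,0.3],
    [-0.8,-0.055,0,0,0,0.049,0.3],
    [-0.8,-0.055,0,0,0,0.049,0.3]
  ]
}}

```text
t: 1.77
tcp_pos: [0.4626, -0.1333, 0.2314]
ee_rot: [0.0, 0.798, 0.603, -0.0]
contact_force: [-0.1, -0.0, -0.2]
finger_gap: 0.0598
gripper_force: 0.0
```

```bash
python3 go.py .419 -.356 .16
```

```text
t 1.77 tcp [ 0.463 -0.133  0.231] q [-0.33  0.19  0.61  2.04 -0.13  0.95  0.07] 
shift [-0.452  0.037  0.143] turn [0.    0.    0.001] rows 5.7048476763001394 0.025109365039223435 F [-0.1 -0.  -0.2] gap 0.0598
```

Request:
{"fn": "move_arm", "kwargs": {
  "motion": [
    [-0.452,0.037,0.143,0,0,0,0.45],
    [-0.452,0.037,0.143,0,0,0,0.45],
    [-0.452,0.037,0.143,0,0,0,0.45],
    [-0.452,0.037,0.143,0,0,0,0.45],
    [-0.452,0.037,0.143,0,0,0,0.45],
    [-0.452,0.037,0.143,0,0,0,0.45],
    [-0.452,0.037,0.143,0,0,0,0.45],
    [-0.452,0.037,0.143,0,0,0,0.45],
    [-0.452,0.037,0.143,0,0,0,0.45]
  ]
}}

```text
t: 2.52
tcp_pos: [0.4214, -0.351, 0.1594]
ee_rot: [-0.001, 0.796, 0.605, 0.0]
contact_force: [0.7, 0.9, 0.3]
finger_gap: 0.0468
gripper_force: 0.0
```

```bash
python3 go.py .419 -.356 .048; python3 - <<'E'
from h import *
from bench import cams
o=[]
for n,p in(("scene",(.419,-.356,.12)),("top",(.419,-.356,.12))):
    c=cams.camera(n);np.savez(n+"1.npz",**c);u,v=proj(c,p).astype(int);u=min(max(u,50),590)
    o.append(cv2.resize(c["image"][v-60:v+60,u-50:u+50],(400,480),interpolation=2));print(n,u,v,proj(c,(.419,-.356,.062)))
cv2.imwrite("pics/c2.png",np.hstack(o))
E
```

```text
t 2.52 tcp [ 0.421 -0.351  0.159] q [ 0.13  0.43  0.64  1.95 -0.34  0.87  0.67] 
shift [-0.011 -0.002  0.223] turn [-0.    -0.     0.002] rows 2.6752340258957563 0.05999091377109555 F [0.7 0.9 0.3] gap 0.0468
scene 246 179 [248.31363694 200.91994944]
top 431 296 [426.7528441  297.84760377]
```

View pics/c2.png

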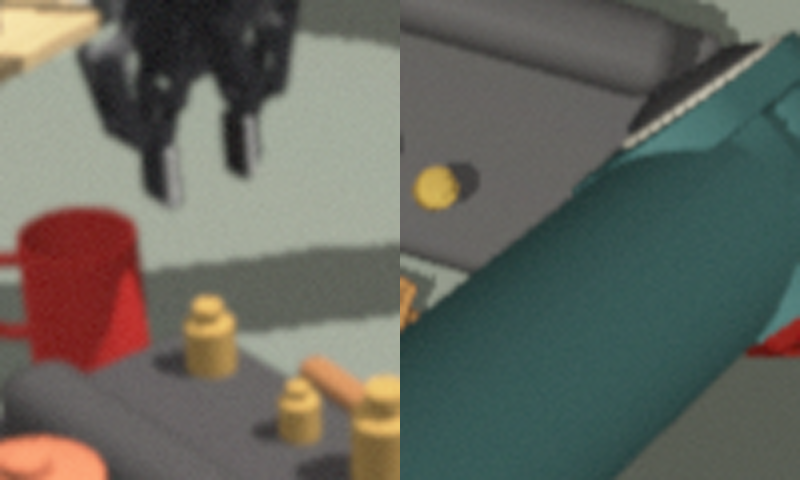

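The scene view shows the open fingers, centred at crop x of about 205, straight above w200 (208,340). The top view is blocked by the arm. I descend and grip.

Request:
{"fn": "move_arm", "kwargs": {
  "motion": [
    [-0.011,-0.002,0.15,0,0,0,0.45],
    [-0.011,-0.002,0.15,0,0,0,0.45],
    [-0.011,-0.002,0.2,0,0,0,0.45],
    [-0.011,-0.002,0.23,0,0,0,0.45],
    [-0.011,-0.002,0.23,0,0,0,0.45],
    [-0.011,-0.002,0.23,0,0,0,0.8],
    [-0.011,-0.002,0.23,0,0,0,0.8],
    [-0.011,-0.002,0.23,0,0,0,0.8],
    [-0.011,-0.002,0.23,0,0,0,0.8],
    [-0.011,-0.002,0.23,0,0,0,0.8]
  ],
  "grip_force": 30
}}

```text
t: 3.45
tcp_pos: [0.4196, -0.3569, 0.0458]
ee_rot: [0.001, 0.796, 0.605, 0.0]
contact_force: [0.5, 0.9, 2.4]
finger_gap: 0.0287
gripper_force: 32.0
```

Request:
{"fn": "move_arm", "kwargs": {
  "motion": [
    [0,0,-0.08,0,0,0,0.8],
    [0,0,-0.16,0,0,0,0.8],
    [0,0,-0.24,0,0,0,0.8],
    [0,0,-0.31,0,0,0,0.8],
    [0.08,0,-0.31,0,0,0,0.8],
    [0.16,0,-0.31,0,0,0,0.8],
    [0.24,0.02,-0.31,0,0,0,0.8],
    [0.32,0.04,-0.31,0,0,0,0.8],
    [0.4,0.06,-0.31,0,0,0,0.8],
    [0.48,0.08,-0.31,0,0,0,0.8]
  ]
}}

```text
t: 4.28
tcp_pos: [0.5225, -0.1345, 0.2005]
ee_rot: [0.0, 0.797, 0.605, 0.001]
contact_force: [1.0, -0.9, -1.9]
finger_gap: 0.0286
gripper_force: 31.6
```

```bash
python3 go.py .6495 .2135 .2
```

```text
t 4.28 tcp [ 0.522 -0.134  0.2  ] q [-0.31  0.35  0.61  1.94 -0.25  0.93  0.16] 
shift [0.739 0.057 0.002] turn [ 0.    -0.     0.002] rows 8.882945911975106 0.05609517915346434 F [ 1.  -0.9 -1.9] gap 0.0286
```

Request:
{"fn": "move_arm", "kwargs": {
  "motion": [
    [0.08,0.006,0,0,0,0,0.8],
    [0.16,0.012,0,0,0,0,0.8],
    [0.24,0.018,0,0,0,0,0.8],
    [0.32,0.025,0,0,0,0,0.8],
    [0.4,0.03,0,0,0,0,0.8],
    [0.48,0.037,0,0,0,0,0.8],
    [0.56,0.043,0,0,0,0,0.8],
    [0.63,0.05,0,0,0,0,0.8],
    [0.69,0.055,0,0,0,0,0.8],
    [0.72,0.057,0,0,0,0,0.8]
  ]
}}

```text
t: 5.12
tcp_pos: [0.6462, 0.2084, 0.1995]
ee_rot: [-0.001, 0.795, 0.607, 0.001]
contact_force: [0.1, 1.6, -1.6]
finger_gap: 0.0287
gripper_force: 31.6
```

Request:
{"fn": "move_arm", "kwargs": {
  "motion": [
    [0,0,0,0,0,0,0.8],
    [0,0,0,0,0,0,0.8],
    [0,0,0,0,0,0,0.8]
  ]
}}

```text
t: 5.37
tcp_pos: [0.6459, 0.2003, 0.1999]
ee_rot: [0.0, 0.797, 0.604, -0.001]
contact_force: [-0.0, -1.2, -1.5]
finger_gap: 0.0288
gripper_force: 31.6
```

```bash
python3 go.py .6495 .2135 .121; python3 - <<'E'
from h import *
from bench import cams
c=cams.camera("scene");u,v=proj(c,(.64,.19,.15)).astype(int);print(u,v,proj(c,(.639,.177,.113)))
cv2.imwrite("pics/c3.png",cv2.resize(c["image"][max(0,v-90):v+90,max(0,u-120):u+120],None,fx=3,fy=3,interpolation=2))
P=pts(c);w=mask(c,(15,120,100),(32,255,255))
V,U=np.indices(w.shape);m=(w>0)&(np.hypot(U-u,V-v)<70);q=P[m];print(len(q),q[:,2].min(),np.percentile(q,[3,50,97],axis=0).round(3))
m=(np.hypot(P[...,0]-.64,P[...,1]-.177)<.06)&(P[...,2]<.125)&(P[...,2]>.09);print("pan z",np.median(P[m][:,2]))
E
```

```text
t 5.37 tcp [0.646 0.2   0.2  ] q [-0.7   0.58  0.51  1.59 -0.31  1.06 -0.38] 
shift [ 0.028 -0.     0.158] turn [0.    0.    0.002] rows 1.919245951456937 0.04054051064111969 F [-0.  -1.2 -1.5] gap 0.0288
447 310 [436.09099016 323.70054429]
148 0.19624694865295517 [[0.635 0.207 0.2  ]
 [0.654 0.211 0.222]
 [0.667 0.215 0.246]]
pan z 0.11102141840621901
```

View pics/c3.png

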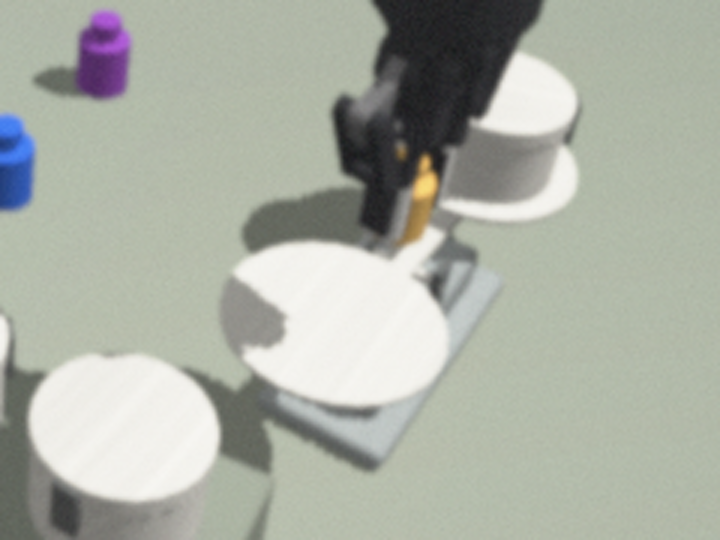

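The weight is held upright at crop (420,205), with its underside about 4–5 mm below the TCP, and the pan face is at about 0.112. I lower it onto the pan and release with a small opening.

Request:
{"fn": "move_arm", "kwargs": {
  "motion": [
    [0.028,0,0.06,0,0,0,0.8],
    [0.028,0,0.1,0,0,0,0.8],
    [0.028,0,0.13,0,0,0,0.8],
    [0.028,0,0.15,0,0,0,0.8],
    [0.028,0,0.158,0,0,0,0.8],
    [0.028,0,0.16,0,0,0,0.8],
    [0.028,0,0.16,0,0,0,0.8],
    [0.028,0,0.16,0,0,0,0.8]
  ]
}}

```text
t: 6.08
tcp_pos: [0.6508, 0.216, 0.1211]
ee_rot: [0.0, 0.797, 0.604, 0.001]
contact_force: [0.2, -0.5, -2.2]
finger_gap: 0.0285
gripper_force: 31.6
```

Request:
{"fn": "move_arm", "kwargs": {
  "motion": [
    [0,0,0,0,0,0,0.55],
    [0,0,0,0,0,0,0.5],
    [0,0,0,0,0,0,0.45],
    [0,0,-0.02,0,0,0,0.45],
    [0,0,-0.06,0,0,0,0.45],
    [0,0,-0.12,0,0,0,0.45],
    [0,0,-0.2,0,0,0,0.45],
    [0,0,-0.2,0,0,0,0.45],
    [-0.08,0,-0.2,0,0,0,0.4],
    [-0.16,0,-0.2,0,0,0,0.4]
  ]
}}

```text
t: 6.92
tcp_pos: [0.6287, 0.1415, 0.2212]
ee_rot: [0.0, 0.795, 0.607, 0.002]
contact_force: [0.8, -1.6, 0.5]
finger_gap: 0.0517
gripper_force: 0.0
```

```bash
python3 go.py .465 -.202 .2
```

```text
t 6.92 tcp [0.629 0.141 0.221] q [-0.66  0.5   0.53  1.66 -0.28  1.06 -0.31] 
shift [-0.749 -0.135  0.04 ] turn [ 0.001 -0.001  0.004] rows 9.137929063037411 0.1086527239655794 F [ 0.8 -1.6  0.5] gap 0.0517
```

Request:
{"fn": "move_arm", "kwargs": {
  "motion": [
    [-0.08,-0.015,0,0,0,0,0.3],
    [-0.16,-0.03,0,0,0,0,0.3],
    [-0.24,-0.045,0,0,0,0,0.3],
    [-0.32,-0.06,0,0,0,0,0.3],
    [-0.4,-0.075,0.0,0,0,0,0.3],
    [-0.48,-0.09,0.0,0,0,0,0.3],
    [-0.56,-0.105,0.02,0,0,0,0.3],
    [-0.63,-0.12,0.03,0,0,0,0.3],
    [-0.7,-0.13,0.04,0,0,0,0.3],
    [-0.73,-0.135,0.04,0,0,0,0.3]
  ]
}}

```text
t: 7.75
tcp_pos: [0.4626, -0.1988, 0.2003]
ee_rot: [0.001, 0.798, 0.602, -0.0]
contact_force: [-0.7, -0.3, -0.5]
finger_gap: 0.06
gripper_force: 0.0
```

```bash
python3 go.py .465 -.202 .05; cat > pan.py <<'E'
import sys
from h import *
from bench import cams
n=sys.argv[1];K=(15,120,100),(32,255,255)
for nm in("scene","top"):
    c=cams.camera(nm);P=pts(c);d=np.hypot(P[...,0]-.639,P[...,1]-.177)<.062
    w=mask(c,*K)>0;z=P[...,2]
    lab,l,st,ce=cv2.connectedComponentsWithStats((w&d&(z>.08)).astype(np.uint8))
    br=[(st[i,4],((P[l==i].max(0)+P[l==i].min(0))/2).round(3).tolist(),P[l==i][:,2].max().round(3)) for i in range(1,lab) if st[i,4]>20]
    q=P[d&~w&(z>.07)&(z<.125)];print(nm,"pan z",np.median(q[:,2]).round(4),"brass",br)
    b=np.hypot(P[...,0]-.426,P[...,1]-.203)<.035;q=z[b&(z>.12)];print("  tinB top",np.median(q).round(4))
    if nm=="scene": cv2.imwrite(f"pics/{n}.png",cv2.resize(c["image"][220:400,330:560],None,fx=3,fy=3,interpolation=2))
E
python3 pan.py c4
```

```text
t 7.75 tcp [ 0.463 -0.199  0.2  ] q [-0.22  0.29  0.67  2.02 -0.23  0.9   0.29] 
shift [-0.005  0.006  0.301] turn [0. 0. 0.] rows 3.60529340780005 0.012832516701391733 F [-0.7 -0.3 -0.5] gap 0.06
scene pan z 0.111 brass [(np.int32(403), [0.658, 0.217, 0.136], np.float64(0.157))]
  tinB top 0.1397
top pan z 0.1133 brass [(np.int32(155), [0.65, 0.213, 0.142], np.float64(0.163))]
  tinB top 0.1422
```

View pics/c4.png

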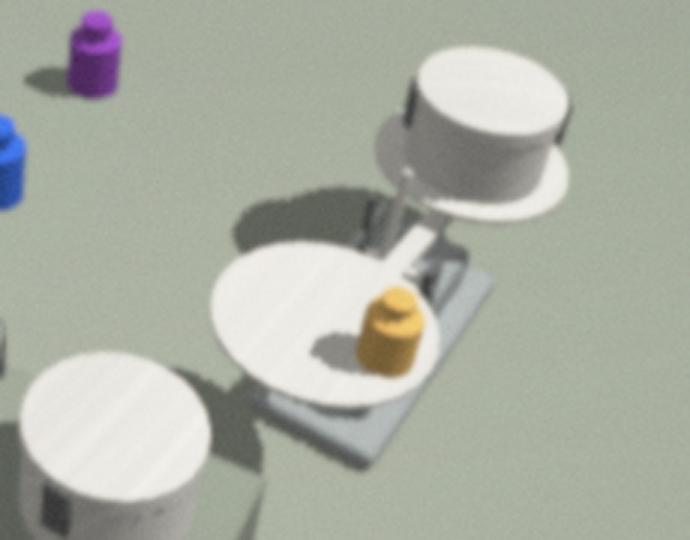

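The picture shows w200 upright on the pan at crop (390,330). The pan face is still at its stop height (0.111 and 0.113, unchanged), so the tin is not 300 g. The 500 g is next.

Request:
{"fn": "move_arm", "kwargs": {
  "motion": [
    [-0.002,0.004,0.08,0,0,0,0.3],
    [-0.002,0.004,0.15,0,0,0,0.3],
    [-0.002,0.004,0.22,0,0,0,0.3],
    [-0.002,0.004,0.28,0,0,0,0.3],
    [-0.002,0.004,0.3,0,0,0,0.3],
    [-0.002,0.004,0.3,0,0,0,0.7],
    [-0.002,0.004,0.3,0,0,0,0.7],
    [-0.002,0.004,0.3,0,0,0,0.7],
    [-0.002,0.004,0.3,0,0,0,0.7],
    [-0.002,0.004,0.3,0,0,0,0.7]
  ],
  "grip_force": 45
}}

```text
t: 8.68
tcp_pos: [0.4677, -0.1957, 0.0509]
ee_rot: [0.001, 0.796, 0.605, 0.001]
contact_force: [0.6, 0.7, -5.6]
finger_gap: 0.0391
gripper_force: 45.7
```

Request:
{"fn": "move_arm", "kwargs": {
  "motion": [
    [0,0,-0.08,0,0,0,0.7],
    [0,0,-0.16,0,0,0,0.7],
    [0,0,-0.24,0,0,0,0.7],
    [0,0,-0.31,0,0,0,0.7],
    [0,0,-0.34,0,0,0,0.7],
    [0.08,0.01,-0.34,0,0,0,0.7],
    [0.16,0.02,-0.34,0,0,0,0.7],
    [0.24,0.04,-0.34,0,0,0,0.7],
    [0.32,0.06,-0.34,0,0,0,0.7],
    [0.32,0.06,-0.34,0,0,0,0.7]
  ]
}}

```text
t: 9.52
tcp_pos: [0.5426, -0.0396, 0.2202]
ee_rot: [-0.001, 0.793, 0.61, 0.003]
contact_force: [0.9, 1.8, -4.3]
finger_gap: 0.039
gripper_force: 48.2
```

```bash
python3 go.py .638 .174 .22
```

```text
t 9.52 tcp [ 0.543 -0.04   0.22 ] q [-0.48  0.33  0.61  1.91 -0.23  0.97 -0.03] 
shift [0.462 0.075 0.003] turn [ 0.001 -0.002  0.006] rows 5.609359163382373 0.1641846959878926 F [ 0.9  1.8 -4.3] gap 0.039
```

Request:
{"fn": "move_arm", "kwargs": {
  "motion": [
    [0.08,0.012,0,0,0,0,0.7],
    [0.16,0.025,0,0,0,0,0.7],
    [0.24,0.04,0,0,0,0,0.7],
    [0.32,0.055,0,0,0,0,0.7],
    [0.4,0.065,0,0,0,0,0.7],
    [0.45,0.073,0,0,0,0,0.7],
    [0.466,0.075,0,0,0,0,0.7],
    [0.466,0.075,0,0,0,0,0.7],
    [0.466,0.075,0,0,0,0,0.7],
    [0.466,0.075,0,0,0,0,0.7]
  ]
}}

```text
t: 10.35
tcp_pos: [0.6371, 0.162, 0.22]
ee_rot: [0.0, 0.797, 0.604, -0.001]
contact_force: [-0.7, 0.6, -5.8]
finger_gap: 0.0391
gripper_force: 48.2
```

```bash
python3 go.py .6395 .18 .126; python3 - <<'E'
from h import *
from bench import cams
c=cams.camera("scene");P=pts(c);w=mask(c,(15,120,100),(32,255,255))>0
m=w&(P[...,2]>.19)&(np.hypot(P[...,0]-.64,P[...,1]-.18)<.06);print(m.sum(),np.percentile(P[m],[2,50,98],axis=0).round(3))
cv2.imwrite("pics/c5.png",cv2.resize(c["image"][200:360,340:540],None,fx=3.5,fy=3.5,interpolation=2))
E
```

```text
t 10.35 tcp [0.637 0.162 0.22 ] q [-0.68  0.53  0.54  1.62 -0.3   1.08 -0.33] 
shift [ 0.036 -0.005  0.188] turn [-0.     0.     0.001] rows 2.295266800263832 0.037337545492785 F [-0.7  0.6 -5.8] gap 0.0391
268 [[0.621 0.141 0.213]
 [0.646 0.171 0.243]
 [0.662 0.175 0.269]]
```

View pics/c5.png

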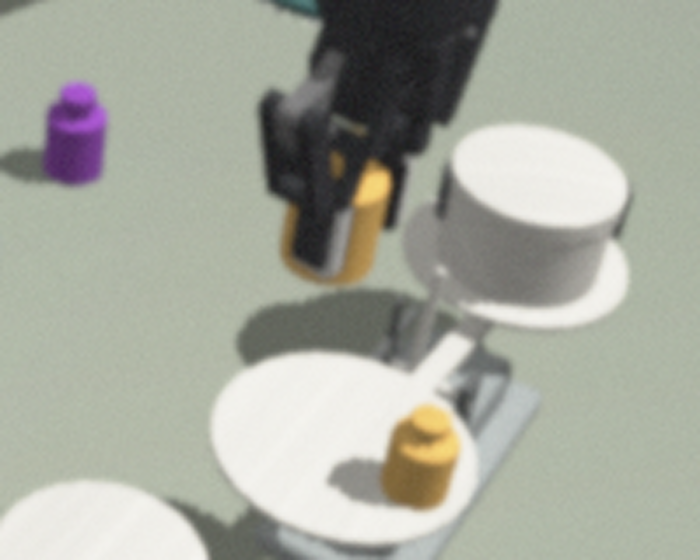

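The 500 g hangs upright at crop (335,220), clear of w200 at (425,460). I lower it beside w200 and release.

Request:
{"fn": "move_arm", "kwargs": {
  "motion": [
    [0.034,-0.002,0.03,0,0,0,0.7],
    [0.034,-0.002,0.1,0,0,0,0.7],
    [0.034,-0.002,0.14,0,0,0,0.7],
    [0.034,-0.002,0.17,0,0,0,0.7],
    [0.034,-0.002,0.184,0,0,0,0.7],
    [0.034,-0.002,0.189,0,0,0,0.7],
    [0.034,-0.002,0.189,0,0,0,0.7],
    [0.034,-0.002,0.189,0,0,0,0.7]
  ]
}}

```text
t: 11.07
tcp_pos: [0.6421, 0.1808, 0.1267]
ee_rot: [0.0, 0.797, 0.604, 0.001]
contact_force: [-0.4, 0.1, -4.5]
finger_gap: 0.0388
gripper_force: 48.2
```

```bash
python3 go.py .6395 .18 .126
```

```text
t 11.07 tcp [0.642 0.181 0.127] q [-0.67  0.64  0.49  1.66 -0.36  0.92 -0.31] 
shift [-0.003 -0.005  0.001] turn [ 0.001 -0.     0.002] rows 0.06754027994145091 0.053704564147676104 F [-0.4  0.1 -4.5] gap 0.0388
```

Request:
{"fn": "move_arm", "kwargs": {
  "motion": [
    [-0.003,0,0.003,0,0,0,0.7],
    [-0.003,0,0.005,0,0,0,0.7],
    [-0.003,0,0.005,0,0,0,0.48],
    [-0.003,0,0.005,0,0,0,0.42],
    [-0.003,0,0.005,0,0,0,0.36],
    [-0.003,0,0.005,0,0,0,0.34],
    [-0.003,0,-0.03,0,0,0,0.34],
    [-0.003,0,-0.08,0,0,0,0.34],
    [-0.003,0,-0.15,0,0,0,0.34],
    [-0.003,0,-0.21,0,0,0,0.34]
  ]
}}

```text
t: 11.9
tcp_pos: [0.6409, 0.1797, 0.2321]
ee_rot: [0.0, 0.796, 0.605, 0.0]
contact_force: [1.2, -0.3, 0.4]
finger_gap: 0.0562
gripper_force: 0.0
```

```bash
python3 go.py .453 -.270 .2
```

```text
t 11.9 tcp [0.641 0.18  0.232] q [-0.7   0.53  0.54  1.59 -0.3   1.11 -0.36] 
shift [-0.967 -0.12   0.064] turn [0.    0.    0.002] rows 11.712927775670988 0.05686805782485063 F [ 1.2 -0.3  0.4] gap 0.0562
```

Request:
{"fn": "move_arm", "kwargs": {
  "motion": [
    [-0.08,-0.01,0,0,0,0,0.5],
    [-0.16,-0.02,0,0,0,0,0.5],
    [-0.24,-0.03,0,0,0,0,0.5],
    [-0.32,-0.04,0,0,0,0,0.5],
    [-0.4,-0.05,0,0,0,0,0.5],
    [-0.48,-0.06,0,0,0,0,0.5],
    [-0.56,-0.07,0,0,0,0,0.5],
    [-0.64,-0.08,0,0,0,0,0.5],
    [-0.72,-0.09,0.0,0,0,0,0.5],
    [-0.8,-0.1,0.02,0,0,0,0.5]
  ]
}}

```text
t: 12.73
tcp_pos: [0.4856, -0.1942, 0.2224]
ee_rot: [0.002, 0.796, 0.605, 0.002]
contact_force: [1.4, 0.3, -0.6]
finger_gap: 0.0424
gripper_force: 0.0
```

Request:
{"fn": "move_arm", "kwargs": {
  "motion": [
    [-0.08,-0.01,0.02,0,0,0,0.5],
    [-0.15,-0.02,0.03,0,0,0,0.5],
    [-0.16,-0.02,0.04,0,0,0,0.5],
    [-0.16,-0.02,0.04,0,0,0,0.5],
    [-0.16,-0.02,0.04,0,0,0,0.5]
  ]
}}

```text
t: 13.15
tcp_pos: [0.4543, -0.2662, 0.2004]
ee_rot: [-0.0, 0.797, 0.604, 0.0]
contact_force: [-0.1, -0.1, -0.6]
finger_gap: 0.0426
gripper_force: 0.0
```

```bash
python3 go.py .453 -.270 .044; python3 pan.py c6
```

```text
t 13.15 tcp [ 0.454 -0.266  0.2  ] q [-0.11  0.34  0.7   1.97 -0.27  0.93  0.46] 
shift [-0.008 -0.     0.313] turn [ 0.    -0.     0.002] rows 3.7525660265444154 0.05300052146174957 F [-0.1 -0.1 -0.6] gap 0.0426
scene pan z 0.1055 brass [(np.int32(800), [0.645, 0.174, 0.139], np.float64(0.169)), (np.int32(399), [0.656, 0.217, 0.131], np.float64(0.151))]
  tinB top 0.1453
top pan z 0.1077 brass [(np.int32(454), [0.643, 0.19, 0.141], np.float64(0.174))]
  tinB top 0.1479
```

View pics/c6.png

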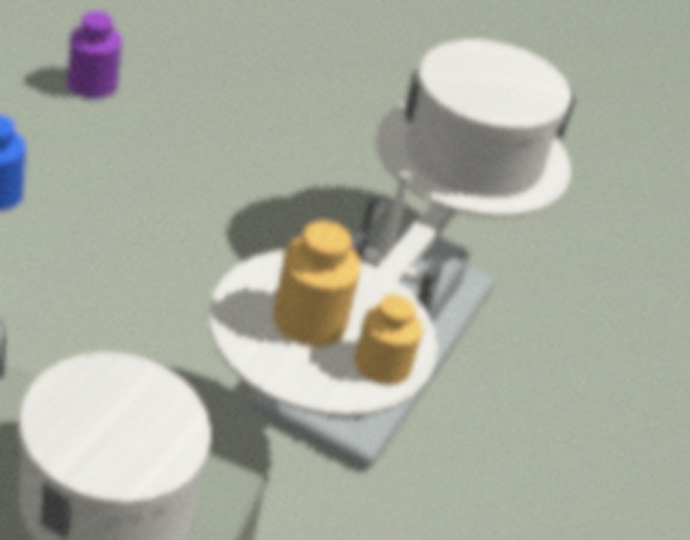

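Both weights stand upright, with w500 at crop (315,285) and w200 at (390,340). The pan fell about 5.6 mm, from 0.1133 to 0.1077. That is about 0.09 rad and 10 mm above level, so 100 g is missing and the tin weighs 800 g. I fetch the 100 g.

Request:
{"fn": "move_arm", "kwargs": {
  "motion": [
    [-0.006,0,0.08,0,0,0,0.5],
    [-0.006,0,0.16,0,0,0,0.5],
    [-0.006,0,0.23,0,0,0,0.5],
    [-0.006,0,0.28,0,0,0,0.5],
    [-0.006,0,0.305,0,0,0,0.5],
    [-0.006,0,0.314,0,0,0,0.5],
    [-0.006,0,0.314,0,0,0,0.5],
    [-0.006,0,0.314,0,0,0,0.85],
    [-0.006,0,0.314,0,0,0,0.85],
    [-0.006,0,0.314,0,0,0,0.85]
  ],
  "grip_force": 30
}}

```text
t: 14.08
tcp_pos: [0.4546, -0.2697, 0.045]
ee_rot: [0.001, 0.796, 0.605, 0.001]
contact_force: [-1.5, 0.1, 5.2]
finger_gap: 0.0222
gripper_force: 29.9
```

Request:
{"fn": "move_arm", "kwargs": {
  "motion": [
    [-0.006,0,0,0,0,0,0.85],
    [0,0,0,0,0,0,0.85]
  ]
}}

```text
t: 14.25
tcp_pos: [0.4545, -0.2705, 0.045]
ee_rot: [0.002, 0.796, 0.605, 0.001]
contact_force: [-0.4, -4.7, 5.4]
finger_gap: 0.0225
gripper_force: 29.9
```

Request:
{"fn": "move_arm", "kwargs": {
  "motion": [
    [0,0,-0.08,0,0,0,0.85],
    [0,0,-0.16,0,0,0,0.85],
    [0,0,-0.24,0,0,0,0.85],
    [0,0,-0.32,0,0,0,0.85],
    [0,0,-0.38,0,0,0,0.85],
    [0.08,0.01,-0.38,0,0,0,0.85],
    [0.16,0.02,-0.38,0,0,0,0.85],
    [0.24,0.03,-0.38,0,0,0,0.85],
    [0.32,0.04,-0.38,0,0,0,0.85],
    [0.4,0.05,-0.38,0,0,0,0.85]
  ]
}}

```text
t: 15.08
tcp_pos: [0.5313, -0.0815, 0.234]
ee_rot: [0.0, 0.797, 0.605, 0.001]
contact_force: [0.8, -0.8, -1.5]
finger_gap: 0.0223
gripper_force: 30.0
```

```bash
python3 go.py .628 .135 .22
```

```text
t 15.08 tcp [ 0.531 -0.081  0.234] q [-0.45  0.3   0.66  1.91 -0.22  1.    0.03] 
shift [0.469 0.07  0.029] turn [ 0.    -0.     0.002] rows 5.694955959576747 0.05603452530614472 F [ 0.8 -0.8 -1.5] gap 0.0223
```

Request:
{"fn": "move_arm", "kwargs": {
  "motion": [
    [0.08,0.012,0,0,0,0,0.85],
    [0.16,0.024,0,0,0,0,0.85],
    [0.24,0.036,0,0,0,0,0.85],
    [0.32,0.048,0,0,0,0,0.85],
    [0.4,0.06,0,0,0,0,0.85],
    [0.44,0.066,0,0,0,0,0.85],
    [0.455,0.07,0,0,0,0,0.85],
    [0.455,0.07,0,0,0,0,0.85],
    [0.455,0.07,0,0,0,0,0.85],
    [0.455,0.07,0,0,0,0,0.85]
  ]
}}

```text
t: 15.92
tcp_pos: [0.6255, 0.1237, 0.2336]
ee_rot: [0.0, 0.797, 0.603, -0.0]
contact_force: [-0.1, -1.4, -0.4]
finger_gap: 0.0226
gripper_force: 30.0
```

```bash
python3 go.py .629 .135 .118;python3 - <<'E'
from h import *
from bench import cams
c=cams.camera("scene");P=pts(c);w=mask(c,(15,120,100),(32,255,255))>0
m=w&(P[...,2]>.185)&(np.hypot(P[...,0]-.63,P[...,1]-.13)<.06);print(m.sum(),np.percentile(P[m],[2,50,98],axis=0).round(3))
cv2.imwrite("pics/c7.png",cv2.resize(c["image"][200:360,340:540],None,fx=3.5,fy=3.5,interpolation=2))
E
```

```text
t 15.92 tcp [0.625 0.124 0.234] q [-0.67  0.48  0.57  1.66 -0.29  1.08 -0.28] 
shift [0.024 0.001 0.231] turn [0.    0.    0.001] rows 2.7865011377415865 0.03318256129928834 F [-0.1 -1.4 -0.4] gap 0.0226
71 [[0.616 0.128 0.233]
 [0.629 0.133 0.248]
 [0.635 0.135 0.258]]
```

View pics/c7.png

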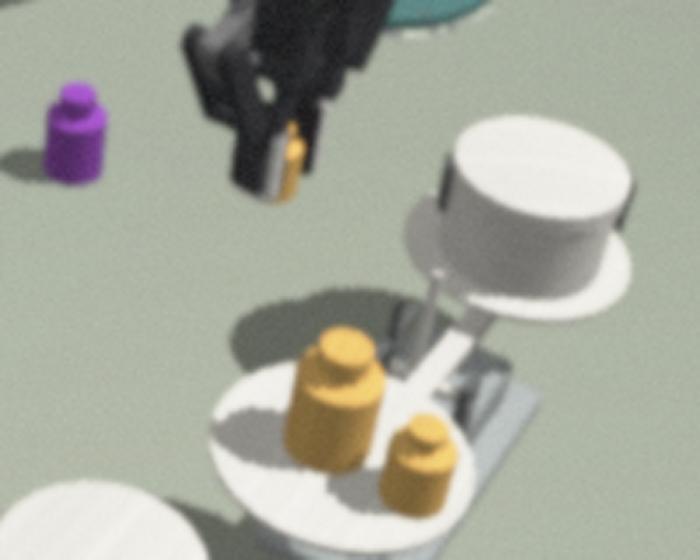

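The 100 g is held upright at crop (290,165). I descend beside w500 at (335,400) to a TCP height of about 0.1135 and release.

Request:
{"fn": "move_arm", "kwargs": {
  "motion": [
    [0.022,0,0.03,0,0,0,0.85],
    [0.022,0,0.1,0,0,0,0.85],
    [0.022,0,0.16,0,0,0,0.85],
    [0.022,0,0.2,0,0,0,0.85],
    [0.022,0,0.225,0,0,0,0.85],
    [0.022,0,0.235,0,0,0,0.85],
    [0.022,0,0.238,0,0,0,0.85],
    [0.022,0,0.238,0,0,0,0.85],
    [0.022,0,0.238,0,0,0,0.85]
  ]
}}

```text
t: 16.72
tcp_pos: [0.6299, 0.137, 0.1157]
ee_rot: [0.0, 0.797, 0.605, 0.001]
contact_force: [-0.0, 0.1, -0.7]
finger_gap: 0.0222
gripper_force: 30.1
```

```bash
python3 go.py .629 .135 .1135
```

```text
t 16.72 tcp [0.63  0.137 0.116] q [-0.63  0.63  0.51  1.73 -0.38  0.88 -0.23] 
shift [-0.004 -0.001  0.004] turn [ 0.001 -0.     0.002] rows 0.07403075452072705 0.05951387432792499 F [-0.   0.1 -0.7] gap 0.0222
```

Request:
{"fn": "move_arm", "kwargs": {
  "motion": [
    [-0.004,0,0.003,0,0,0,0.85],
    [-0.004,0,0.006,0,0,0,0.85],
    [-0.004,0,0.006,0,0,0,0.68],
    [-0.004,0,0.006,0,0,0,0.6],
    [-0.004,0,0.006,0,0,0,0.5],
    [-0.004,0,0.006,0,0,0,0.5],
    [-0.004,0,-0.03,0,0,0,0.5],
    [-0.004,0,-0.08,0,0,0,0.5],
    [-0.004,0,-0.16,0,0,0,0.5],
    [-0.004,0,-0.24,0,0,0,0.5]
  ]
}}

```text
t: 17.55
tcp_pos: [0.6274, 0.1348, 0.2347]
ee_rot: [-0.0, 0.796, 0.605, -0.001]
contact_force: [1.3, 0.5, -0.6]
finger_gap: 0.0425
gripper_force: 0.0
```

Request:
{"fn": "move_arm", "kwargs": {
  "motion": [
    [-0.08,0,0,0,0,0,0.5],
    [-0.16,0,0,0,0,0,0.5],
    [-0.24,0,0,0,0,0,0.5],
    [-0.32,0,0,0,0,0,0.5],
    [-0.36,0,0,0,0,0,0.5],
    [-0.36,0,0,0,0,0,0.5],
    [-0.36,0,0,0,0,0,0.5],
    [-0.36,0,0,0,0,0,0.5],
    [-0.36,0,0,0,0,0,0.5],
    [-0.36,0,0,0,0,0,0.5]
  ]
}}

```text
t: 18.38
tcp_pos: [0.5802, -0.0367, 0.234]
ee_rot: [-0.0, 0.796, 0.606, -0.0]
contact_force: [-0.3, -0.3, -0.7]
finger_gap: 0.0428
gripper_force: 0.0
```

Request:
{"fn": "move_arm", "kwargs": {
  "motion": [
    [0,0,0,0,0,0,0.5],
    [0,0,0,0,0,0,0.5],
    [0,0,0,0,0,0,0.5],
    [0,0,0,0,0,0,0.5],
    [0,0,0,0,0,0,0.5],
    [0,0,0,0,0,0,0.5],
    [0,0,0,0,0,0,0.5],
    [0,0,0,0,0,0,0.5],
    [0,0,0,0,0,0,0.5],
    [0,0,0,0,0,0,0.5]
  ]
}}

```text
t: 19.22
tcp_pos: [0.58, -0.0384, 0.2343]
ee_rot: [0.0, 0.796, 0.605, 0.0]
contact_force: [-0.1, 0.1, 0.2]
finger_gap: 0.0425
gripper_force: 0.0
```

```bash
python3 pan.py c8; sleep 0; python3 pan.py c8b
```

```text
scene pan z 0.0957 brass [(np.int32(785), [0.643, 0.174, 0.129], np.float64(0.159)), (np.int32(209), [0.633, 0.135, 0.115], np.float64(0.131)), (np.int32(393), [0.658, 0.217, 0.12], np.float64(0.14))]
  tinB top 0.1553
top pan z 0.0979 brass [(np.int32(442), [0.642, 0.189, 0.13], np.float64(0.165)), (np.int32(87), [0.628, 0.132, 0.124], np.float64(0.136))]
  tinB top 0.1577
scene pan z 0.0956 brass [(np.int32(781), [0.644, 0.173, 0.129], np.float64(0.159)), (np.int32(206), [0.632, 0.135, 0.115], np.float64(0.131)), (np.int32(395), [0.658, 0.217, 0.12], np.float64(0.141))]
  tinB top 0.155
top pan z 0.0979 brass [(np.int32(444), [0.641, 0.19, 0.131], np.float64(0.163)), (np.int32(85), [0.628, 0.132, 0.124], np.float64(0.136))]
  tinB top 0.1579
```

View pics/c8.png

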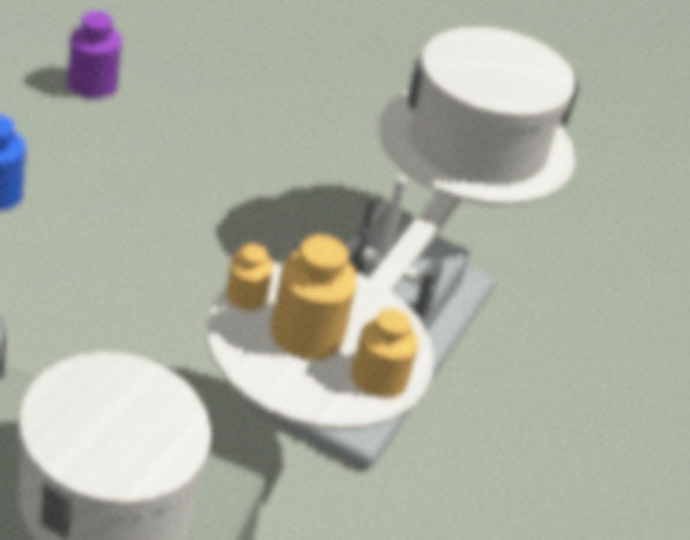

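All three weights stand upright on the pan, at crop (250,275), (315,295) and (385,350). The pan face is steady at 0.0979, against 0.098 for a level beam. I hand the job in.

```bash
python3 -c "
from bench import order;print(order.sign_off())"
```

```text
the job is handed in; nothing more can be done
None
```

The tin weighs 800 g: all three weights (500 + 200 + 100 g) stand upright on the loading pan, which rests at 98 mm, its level height; the job is handed in, and no verdict came back.

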